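# Pin the top hinge of a cupboard door

## Robot

A 7-joint arm with a two-finger parallel gripper is mounted at the origin on the work surface. World frame = base frame: x ahead of the robot, y to its left, z up, the work surface at z = 0. Lengths are in m, angles in rad, forces in N, time in s.
With the tool pointing down it reaches from about 0.425 to 0.925 m from the base axis. Payload 6.8 kg.
Tool frame: the origin (TCP) lies at the very end of the fingers, on their centre line; the grasp point (between the pads) lies 19 mm behind it; z points along the fingers, y is the line along which they close (so a half turn about z gives the same grasp; the last joint's range is limited). The gripper opens to 85 mm and grips with 20 to 120 N. Pads are 22 mm wide; open, the fingers measure 114 mm over their backs; the gripper's body (76 mm by 85 mm) begins 54 mm behind the grasp point. The pads swing forward as they close: fully open they stand 13 mm farther back than shut.
Start: joints at [-1.246, 0.477, 0.022, 1.555, -0.011, 1.109, -0.083], TCP at [0.283, 0.613, 0.231] pointing down, gripper open.
Joint ranges: [-2.96, 2.96], [-0.34, 2.1], [-1.41, 1.46], [0.24, 2.44], [-1.37, 4.51], [0.17, 1.92], [-2.96, 2.96]. Speed limits (rad/s): [2.39, 2.39, 3.14, 3.14, 3.14, 3.14, 3.14].

## Interface

Orientations are given as a unit quaternion [w, x, y, z].
In Python, from station import bot gives the robot as it stands. The module is installed in compiled form; this text tells all that it offers.
- The arm moves only by the shell command python3 -m jog 'ROWS' [OPENING] [FORCE]. ROWS is JSON, a list of rows, each a list of 4 numbers: the shift along the tool's x, y, z in cm, then the turn about the tool's z in rad. In form: [[x, y, z, spin], ...]. A call has 1 to 20 rows; each row is the pose to reach, as a shift and turn from the pose commanded when the call began, along the tool's axes at that moment; what a row does not reach only later rows make up. A row lasts 1/12 s, in which the tool goes at most 41.7 mm and 7.16 degrees, less where a joint would pass 70% of its speed; a pose out of reach is approached as far as the arm can. A call with a gripper value outside its range is refused whole. OPENING is the closure, from -1 (fully open) to 1 (shut), set as the call begins (- or left out, the last holds). The fingers move at their own pace and stop on an object; FORCE is the grip in N (left out, the last holds). Time passes only in rows, so rows that repeat a pose let the fingers close. It gives the time, the measured TCP pose, the force, the opening and the grip force at its end, in the units of the state.
- bot.get_obs(): the state, without advancing time (a new reading comes with each control period).
- bot.read_camera(name): name is "scene" or "top" or "wrist"; returns a dict with "pixels" (480x640x3 uint8, red, green, blue), "depth" (480x640 float32, m along the optical axis (not along the pixel's ray), 0 where there is no reading), "fovy" (degrees; the focal length in pixels is half the picture's height over the tangent of half this angle, whatever the lens; pixels are square), "cx", "cy" (the principal point, pixels), "distortion" ([k1, k2, p1, p2, k3] as OpenCV has them; the pictures are not rectified), "pose" (4x4, takes a point from camera to world coordinates). Camera axes: x right, y down, z forward; pixel columns grow to the right and rows downward; lengths in m; the calibration is good to about 2 mm. A picture is of the moment at which its call begins.
- bot.hand_in(): hands the job in; it is judged then, once.
The state is a dict: "t": time; "q": joint angles; "joint_vel": joint speeds; "joint_torque": joint torques, N m; "eef_pos": TCP position; "tool_rot": TCP orientation; "contact_force": force on the tool from outside, world axes, zero at the start; "torque": the same for the moment, N m; "gripper_width": opening from 0.0 (shut) to 1.0 (fully open); "grasp_force": force on a finger pad.
Only numpy, scipy, OpenCV 4.12 (cv2) and the standard library are available. Lean on these libraries where they do the work, as an engineer would, in place of code of your own. Each camera call takes 0.05 s, during which the arm holds its last target. There are 200 camera calls.

## Task

Hang the door of the little cream cupboard by its top hinge: take the hinge pin with the red grip from the blue rack and thread it down through both knuckles of the top hinge until its collar sits fully home on the upper knuckle, then let go. The two holes do not line up yet: the door, stood on its packers, has to be eased across towards its hinge side, so work the pin in gently by feel and do not force it. Leave the black-headed pin in the rack and everything else where it is.

Things in the scene. Friction and masses are not known exactly. Their poses are not given: they have to be found in the camera images.
- pin: Upright steel pin for the top hinge, 0.1 kg, 95 mm tall. Origin: centre of its foot, z up. Shank 10 mm thick, 54 mm long, square-ended but for a small bevel; then a 22 mm collar, 5 mm thick; then a square red grip 16 x 16 mm, 36 mm tall (59 to 95 mm above the foot), flats facing the pin's x and y. It starts hanging by its collar in the rack, foot 21 mm above the bench.
- pin_low: Pin for the lower hinge: same shank and collar but a round black head, 16 mm across and 12 mm tall. Origin: centre of its foot. It hangs in another hole of the rack, 85 mm from the red pin, and stays there.
- rack: Blue steel tool rack fixed to the bench: plate 100 x 280 mm (its x, y), top 75 mm high; sockets 24 mm tall stand on it and, at its +y end, two drivers with handles 45 mm tall. Origin on the bench under its centre.
- cabinet: Cream steel cupboard fixed to the bench, 364 mm wide (its y), 176 mm deep (its x), 176 mm high, front to its -x. Origin on the bench near the hinge line. Top hinge: under the door's brass knuckle is the frame's steel one, a block 36 mm long (y), 24 mm tall, bore 11.6 mm, top face 156 mm high. Its leaf is screwed on by slots: its bore is an unknown 3 to 16 mm further to +y than the door's, same x.
- knuckle (a point): Centre of the upper mouth of the door's knuckle of the top hinge: brass tube fixed to the door, 21 mm outside, 12 mm bore, 22 mm tall, mouth 180 mm above the bench and above all close by. z up; y along the door towards its hinge side. Fully home, the pin's foot is 54 mm below the mouth.
- tub: White tub with a red lid, 72 mm across, 75 mm tall, on the cupboard's roof at the far end from the hinges. Bystander.
- screwdriver: Screwdriver lying on the bench. Bystander.
- wrench: Wrench lying on the bench. Bystander.
- dish: Small steel dish, 90 mm across, 22 mm tall. Bystander.
- tape: Roll of grey tape lying flat, 90 mm across, 25 mm tall. Bystander.
- padlock: Brass padlock lying flat, 22 mm tall. Bystander.
- jug: White canister with a green cap, 90 x 130 mm, 215 mm tall. Bystander.
- door: The cupboard's door, origin and axes like the cupboard's but moving with the door. It stands shut on packers and can only slide along its y; about 1.5 N moves it, it stays where left, and it has 18 mm to go towards +y, the hinge side. A pin in its brass knuckle drags it along; the pin's foot stops on the frame knuckle's face, 24 mm down, unless the bores are in line within about 1 mm.

How it is judged:
On the way:
1. the red-gripped pin is started in the door knuckle of the top hinge (nose at least 10 mm down the bore) (z of pin in the frame of knuckle below -0.01 m and horizontal distance between pin and knuckle below 0.004 m and angle between pin's own z axis and vertical below 0.15 rad), for 0.1 s.
At the end, for the whole second after the job is handed in: The red-gripped pin is through both knuckles of the top hinge: its foot at least 52 mm below the door knuckle's mouth (collar within 2 mm of fully home), its foot within 6 mm of the knuckle's axis, upright within 0.1 rad, at rest and let go (z of pin in the frame of knuckle below -0.052 m and horizontal distance between pin and knuckle below 0.006 m and angle between pin's own z axis and vertical below 0.1 rad and linear speed of pin below 0.02 m/s and contact force between the fingers and pin below 0.1 N); the robot touches nothing.
It fails at once if the pin is forced against the hinge, door or cupboard with more than 30 N (contact force between pin and cabinet above 30 N).
It fails at once if the robot pushes on the cupboard or its door with more than 30 N (contact force between any of the fingers, the arm and cabinet above 30 N).
It fails at once if the black-headed pin is moved by more than 15 mm (distance of pin_low from where it was at the start of the episode above 0.015 m).
It fails at once if a bystander is moved by more than 25 mm (distance of any of tub, screwdriver, wrench, dish, tape, padlock, jug from where it was at the start of the episode above 0.025 m).
It also fails if it takes over 72 s, if anything falls off the work surface, if the arm or the gripper's body presses on something with over 40 N, if the wrist force passes 120 N, or if a joint passes its speed limit or range.

## Working session

There is one attempt and no reset: what is moved stays moved. The work goes in short steps, Python scripts to look and compute and a shell command to move; the robot and the scene stay as the last step left them, time stands still between calls to the robot, and variables do not carry over. Pictures are saved under pics/ and viewed, at most 10 in all, crops included, and the job is handed in when it is done.

```bash
mkdir -p pics; cat > h.py <<'E'
import numpy as np, cv2, pickle
from station import bot
def K(c):
    f=240/np.tan(np.radians(c["fovy"])/2); return np.array([[f,0,c["cx"]],[0,f,c["cy"]],[0,0,1.]])
def ray(c,uv):
    n=cv2.undistortPoints(np.array([[uv]],float),K(c),np.array(c["distortion"],float))[0,0]
    T=np.array(c["pose"]); return T[:3,3],T[:3,:3]@np.array([n[0],n[1],1])
def onz(c,uv,z):
    o,d=ray(c,uv); return o+d*(z-o[2])/d[2]
def dep(c,uv):
    o,d=ray(c,uv); return o+d*c["depth"][int(round(uv[1])),int(round(uv[0]))]
def snap(name,fn):
    c=bot.read_camera(name); cv2.imwrite(f"pics/{fn}.png",c["pixels"][:,:,::-1]); pickle.dump(c,open(f"pics/{fn}.pkl","wb")); return c
def load(fn): return pickle.load(open(f"pics/{fn}.pkl","rb"))
E
python3 - <<'E'
from h import *
for n in("scene","top","wrist"):
    c=snap(n,n+"0"); print(n,c["fovy"],np.round(c["pose"],3).tolist())
o=bot.get_obs(); print({k:np.round(v,4).tolist() for k,v in o.items()})
a=cv2.imread("pics/top0.png")
E
```

```text
scene 56.95866677975833 [[-0.731, 0.489, -0.476, 1.115], [0.682, 0.502, -0.531, 0.554], [-0.021, -0.713, -0.701, 0.882], [0.0, 0.0, 0.0, 1.0]]
top 48.75772627687353 [[0.024, -0.997, 0.08, 0.484], [-1.0, -0.026, -0.018, 0.0], [0.02, -0.079, -0.997, 1.458], [0.0, 0.0, 0.0, 1.0]]
wrist 59.33189983183664 [[0.42, 0.866, 0.272, 0.213], [0.908, -0.4, -0.128, 0.647], [-0.002, 0.301, -0.954, 0.373], [0.0, 0.0, 0.0, 1.0]]
{'t': 0.15, 'q': [-1.2461, 0.4776, 0.0224, 1.5562, -0.0115, 1.1093, -0.0831], 'joint_vel': [0.001, -0.0034, -0.0007, -0.0046, 0.0004, -0.0011, 0.0017], 'joint_torque': [0.003, -59.6923, 1.6101, -28.1494, 0.0126, 0.0065, -0.0], 'eef_pos': [0.2829, 0.6123, 0.2305], 'tool_rot': [-0.0001, 0.2147, 0.9767, -0.0007], 'contact_force': [-0.7049, 0.4409, -0.5703], 'torque': [0.0097, 0.0339, -0.009], 'grasp_force': 0.0, 'gripper_width': 1.0038}
```

View pics/top0.png

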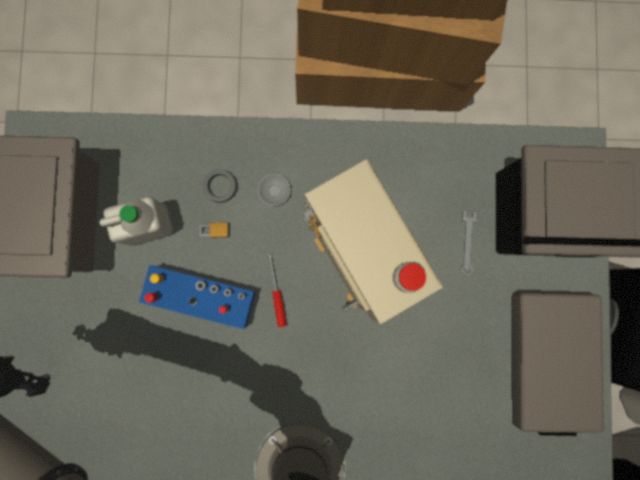

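View pics/scene0.png

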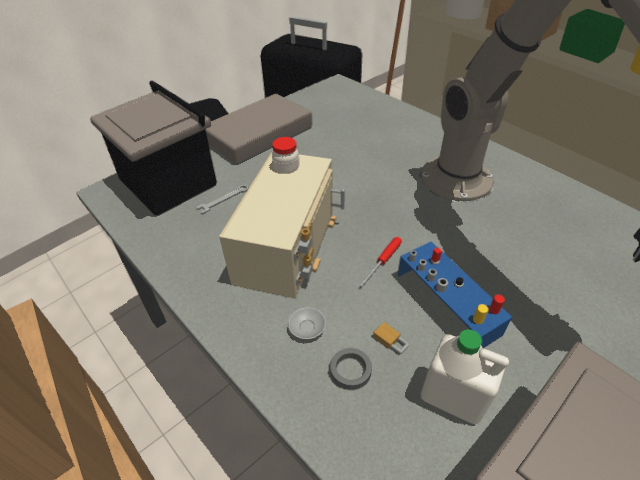

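The top view shows the red pin at about (223,310), the black pin at about (194,301), the drivers at about (152,288), and the hinge near (311,216). In the scene view the knuckle is near (306,231) and the pin near (437,254).

```bash
python3 - <<'E'
from h import *
t=load("top0");s=load("scene0")
A=cv2.resize(t["pixels"][190:330,130:370][:, :],None,fx=3.3,fy=3.3,interpolation=cv2.INTER_CUBIC)
B=cv2.resize(s["pixels"][215:285,270:350],None,fx=7,fy=7,interpolation=cv2.INTER_CUBIC)
A=A[:, :792]; cv2.imwrite("pics/a.png",A[:,:,::-1]); cv2.imwrite("pics/b.png",B[:,:,::-1])
def red(c,x0,y0,x1,y1):
    h=cv2.cvtColor(c["pixels"],cv2.COLOR_RGB2HSV); m=((h[...,0]<8)|(h[...,0]>172))&(h[...,1]>150)&(h[...,2]>60)
    ys,xs=np.nonzero(m[y0:y1,x0:x1]); return xs.mean()+x0,ys.mean()+y0,len(xs),xs.min()+x0,xs.max()+x0,ys.min()+y0,ys.max()+y0
r=red(t,210,298,236,322);print(r,onz(t,r[:2],.116)); 
r=red(s,428,240,446,266);print(r,onz(s,r[:2],.1))
# rack corners / blue
h=cv2.cvtColor(t["pixels"],cv2.COLOR_RGB2HSV); m=((h[...,0]>100)&(h[...,0]<125)&(h[...,1]>150)).astype(np.uint8)
c=max(cv2.findContours(m,0,1)[0],key=cv2.contourArea); R=cv2.minAreaRect(c);P=[onz(t,p,.075)[:2] for p in cv2.boxPoints(R)];print("rack",np.round(P,3))
# roof
m=((h[...,0]>15)&(h[...,0]<35)&(h[...,1]>30)&(h[...,2]>150)).astype(np.uint8);m[:140]=0
c=max(cv2.findContours(m,0,1)[0],key=cv2.contourArea);R=cv2.minAreaRect(c);P=[onz(t,p,.176)[:2] for p in cv2.boxPoints(R)];print("roof",R,np.round(P,3))
E
```

```text
(np.float64(222.69444444444446), np.float64(309.30555555555554), 36, np.int64(220), np.int64(226), np.int64(307), np.int64(312)) [0.41930646 0.20159858 0.116     ]
(np.float64(436.1063829787234), np.float64(254.43617021276594), 94, np.int64(432), np.int64(441), np.int64(248), np.int64(261)) [0.42146   0.2029451 0.1      ]
rack [[0.433 0.422]
 [0.528 0.402]
 [0.466 0.13 ]
 [0.371 0.15 ]]
roof ((370.0108337402344, 242.3675537109375), (150.94581604003906, 78.57711791992188), 59.31104278564453) [[ 0.698  0.02 ]
 [ 0.802 -0.144]
 [ 0.488 -0.336]
 [ 0.388 -0.173]]
```

View pics/a.png

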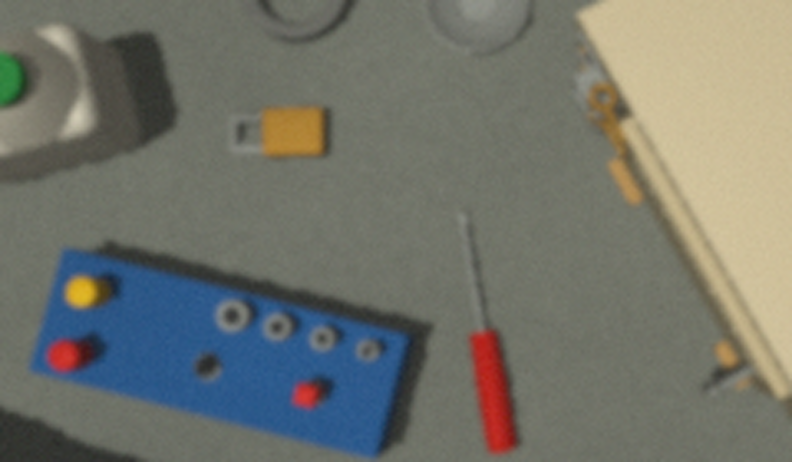

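View pics/b.png

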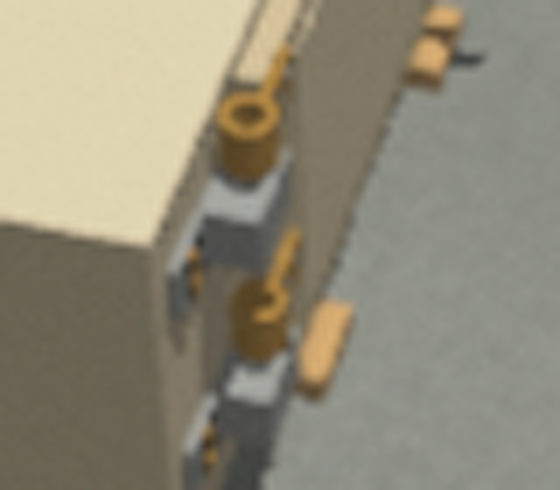

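Crop a shows the knuckle mouth at (602,97) and the red pin at (307,395), with the sockets on the far side of the rack. Crop b shows the mouth ring at (249,115), above the grey frame block. I'll move over the pin first.

```bash
python3 - <<'E'
from h import *
t=load("top0");s=load("scene0")
print(onz(t,(312.1,219.05),.18),onz(s,(305.1,231.0),.18))
E
python3 -m jog '[[-15,-16,1.5,-0.1],[-29.6,-31.5,3,-0.21],[-29.6,-31.5,3,-0.21],[-29.6,-31.5,3,-0.21],[-29.6,-31.5,3,-0.21],[-29.6,-31.5,3,-0.21],[-29.6,-31.5,3,-0.21],[-29.6,-31.5,3,-0.21],[-29.6,-31.5,3,-0.21],[-29.6,-31.5,3,-0.21],[-29.6,-31.5,3,-0.21],[-29.6,-31.5,3,-0.21],[-29.6,-31.5,3,-0.21],[-29.6,-31.5,3,-0.21]]' -1
python3 - <<'E'
from h import *
c=snap("wrist","w1"); o=bot.get_obs()
print(o["t"],o["eef_pos"],o["tool_rot"])
E
```

```text
[ 0.64518146 -0.01626356  0.18      ] [ 0.64759004 -0.01528076  0.18      ]
t: 1.32
eef_pos: [0.4194, 0.2039, 0.2014]
tool_rot: [-0.0, 0.111, 0.994, 0.0]
contact_force: [0.1, 0.2, 0.4]
gripper_width: 1.0
grasp_force: 0.0
1.3667 [0.41928083 0.20429477 0.2013726 ] [-4.17424471e-05  1.10025590e-01  9.93928703e-01  3.17791046e-04]
```

View pics/w1.png

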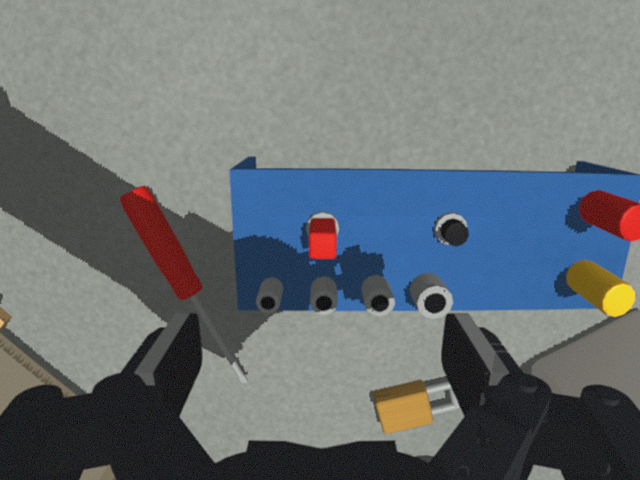

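The wrist view shows the red grip at (322,239), square to the rack, and the black pin at (452,230). The fingers straddle along the rack's length. I'll refine the position from the depth.

```bash
python3 - <<'E'
from h import *
c=load("w1");h=cv2.cvtColor(c["pixels"],cv2.COLOR_RGB2HSV); m=((h[...,0]<8)|(h[...,0]>172))&(h[...,1]>150)&(h[...,2]>60)
P=np.array([dep(c,(u,v)) for v in range(215,265) for u in range(300,345) if m[v,u]])
T=P[P[:,2]>.112]; print(len(P),len(T),P.min(0),P.max(0))
q=(T[:,:2]); print(T.mean(0),cv2.minAreaRect((q*1000).astype(np.float32)))
S=P[P[:,2]<.110]; print(S.mean(0),S.min(0),S.max(0))
E
```

```text
1029 736 [0.34399415 0.19331114 0.07688394] [0.43654312 0.22277144 0.3440175 ]
[0.41759198 0.20654041 0.11707488] ((385.22540283203125, 213.47952270507812), (15.020567893981934, 84.52811431884766), 77.73463439941406)
[0.41133447 0.20804391 0.0977    ] [0.40968092 0.19331114 0.07688394] [0.43654312 0.21503044 0.10989736]
```

```bash
python3 -m jog '[[0,0.1,4,0],[0,0.1,8,0],[0,0.1,11,0],[0,0.1,11.6,0],[0,0.1,11.6,0],[0,0.1,11.6,0]]' -1
python3 -m jog '[[0,0,0,0],[0,0,0,0],[0,0,0,0],[0,0,0,0],[0,0,0,0],[0,0,0,0],[0,0,0,0],[0,0,0,0],[0,0,0,0],[0,0,0,0]]' 1 60
```

```text
t: 1.87
eef_pos: [0.4203, 0.2048, 0.0861]
tool_rot: [0.0, 0.11, 0.994, 0.0]
contact_force: [-0.8, 0.6, -0.0]
gripper_width: 1.003
grasp_force: 0.0
t: 2.7
eef_pos: [0.4201, 0.2038, 0.0858]
tool_rot: [0.0, 0.111, 0.994, 0.0]
contact_force: [-0.9, 0.3, 5.7]
gripper_width: 0.176
grasp_force: 58.4
```

```bash
python3 -m jog '[[0,0,-2,0],[0,0,-5,0],[0,0,-9,0],[0,0,-13,0],[0,0,-16,0],[0,0,-17,0],[0,0,-17,0],[0,0,-17,0],[0,0,-17,0]]'
python3 - <<'E'
from h import *
c=snap("wrist","w2"); o=bot.get_obs()
print(o["t"],o["eef_pos"],o["tool_rot"],o["contact_force"]); 
R=o["tool_rot"]; from scipy.spatial.transform import Rotation as Q
M=Q.from_quat(np.roll(R,-1)).as_matrix(); print(M)
print("delta tool to knuckle", M.T@(np.array([.6464,-.0158,o["eef_pos"][2]])-o["eef_pos"]))
E
```

```text
t: 3.45
eef_pos: [0.4187, 0.2029, 0.2533]
tool_rot: [-0.001, 0.111, 0.994, -0.001]
contact_force: [0.4, -0.5, -1.8]
gripper_width: 0.18
grasp_force: 60.0
3.5 [0.41871489 0.20293684 0.25313805] [-0.00152398  0.11116216  0.99380018 -0.0013595 ] [-0.04174741  0.64633542 -0.22734567]
[[-0.97528131  0.2209418  -0.0033313 ]
 [ 0.22095008  0.97528225 -0.00236332]
 [ 0.0027268  -0.00304096 -0.99999166]]
delta tool to knuckle [-2.70386951e-01 -1.63025005e-01 -2.41542222e-04]
```

View pics/w2.png

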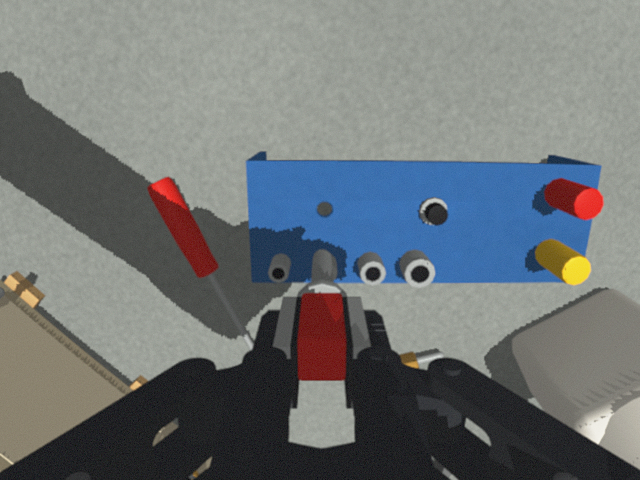

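The pin is held. The shank end is visible at about (322,255) and its socket in the rack, at (325,209), is empty. I'll go to a hover above the knuckle.

```bash
python3 -m jog '[[-2,-1,-1,0],[-5,-3,-2,0],[-8,-5,-2,0],[-11,-6.6,-2,0],[-14,-8.4,-2,0],[-17,-10.2,-2,0],[-20,-12,-2,0],[-23,-13.8,-2,0],[-25,-15,-2,0],[-26.4,-15.9,-2,0],[-27,-16.3,-2,0],[-27,-16.3,-2,0],[-27,-16.3,-2,0],[-27,-16.3,-2,0]]'
python3 - <<'E'
from h import *
w=snap("wrist","w3"); s=snap("scene","s3"); t=snap("top","t3"); o=bot.get_obs()
print(o["t"],o["eef_pos"],o["contact_force"])
A=cv2.resize(w["pixels"][140:400,200:460],None,fx=2,fy=2,interpolation=cv2.INTER_CUBIC)
B=cv2.resize(s["pixels"][185:265,265:308+37-65+65],None,fx=6.5,fy=6.5,interpolation=cv2.INTER_CUBIC)[:520,:270*2]
B=cv2.resize(s["pixels"][190:255,287:322],None,fx=8,fy=8,interpolation=cv2.INTER_CUBIC)
cv2.imwrite("pics/c3.png",np.hstack([A,B])[:,:800,::-1]); print(A.shape,B.shape)
E
```

```text
t: 4.67
eef_pos: [0.6463, -0.0134, 0.2745]
tool_rot: [-0.001, 0.11, 0.994, 0.0]
contact_force: [0.1, 0.4, -1.6]
gripper_width: 0.176
grasp_force: 60.0
4.8167 [ 0.64665746 -0.01365099  0.27536382] [-0.20712803 -0.21610092 -1.26141973]
(520, 520, 3) (520, 280, 3)
```

View pics/c3.png

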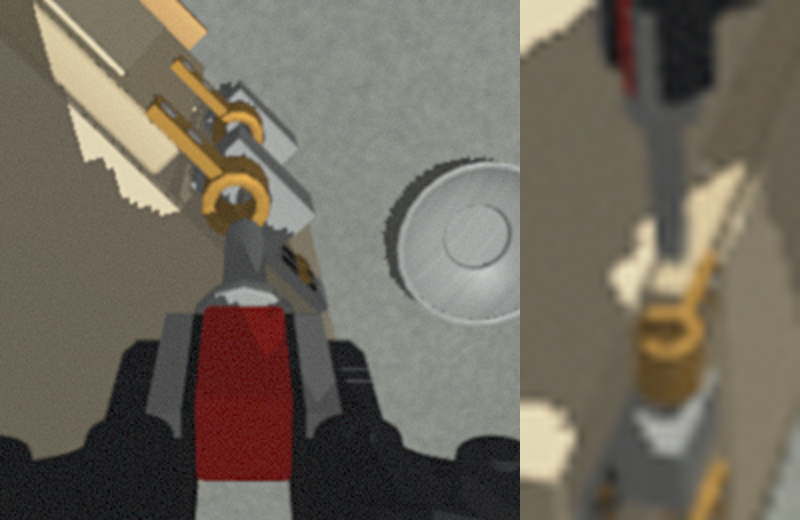

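The left crop (wrist) shows the mouth centre at (236,197) and the foot tip edge at (243,221), so they are close to coaxial. The right crop (scene) shows the foot's lower edge at (672,258) and the mouth at (672,330).

```bash
cat > m.py <<'E'
from h import *
def foot(c,uv,z):
    p=onz(c,uv,z); h=(p-np.array(c["pose"])[:3,3])[:2]; h/=np.linalg.norm(h); return p[:2]+.005*h
def cw(u,v): return ((u+.5)/2-.5+200,(v+.5)/2-.5+140)
def cs(u,v): return ((u-520+.5)/8-.5+287,(v+.5)/8-.5+190)
E
python3 - <<'E'
from m import *
w=load("w3");s=load("s3")
print("mouth",onz(w,cw(236,197),.18),onz(s,cs(672,330),.18))
for z in (.207,.2106): print("foot",foot(w,cw(243,220),z),foot(s,cs(671,260),z))
print("scene mouth rim/foot diff", onz(s,cs(672,330),.18)[:2]-foot(s,cs(671,260),.2106))
print("wrist diff",onz(w,cw(236,197),.18)[:2]-foot(w,cw(243,220),.2106))
# z check: depth-free: closest approach of two foot rays
E
```

```text
mouth [ 0.6431858  -0.01305316  0.18      ] [ 0.64641206 -0.01500298  0.18      ]
foot [ 0.64646696 -0.01166661] [ 0.64239209 -0.01851075]
foot [ 0.64526058 -0.01139254] [ 0.64489493 -0.01547815]
scene mouth rim/foot diff [0.00151714 0.00047517]
wrist diff [-0.00207478 -0.00166062]
```

```bash
python3 -m jog '[[0.04,-0.2,0.6,0],[0.04,-0.2,1.2,0],[0.04,-0.2,1.8,0],[0.04,-0.2,2.3,0],[0.04,-0.2,2.3,0],[0.04,-0.2,2.3,0]]'
python3 - <<'E'
from h import *
w=snap("wrist","w4"); s=snap("scene","s4"); o=bot.get_obs()
print(o["t"],o["eef_pos"],o["contact_force"])
A=cv2.resize(w["pixels"][140:400,200:460],None,fx=2,fy=2,interpolation=cv2.INTER_CUBIC)
B=cv2.resize(s["pixels"][190:255,287:322],None,fx=8,fy=8,interpolation=cv2.INTER_CUBIC)
cv2.imwrite("pics/c4.png",np.hstack([A,B])[:,:,::-1])
E
```

```text
t: 5.32
eef_pos: [0.6461, -0.0168, 0.2517]
tool_rot: [-0.001, 0.111, 0.994, -0.0]
contact_force: [0.5, -0.0, -0.9]
gripper_width: 0.173
grasp_force: 60.0
5.4167 [ 0.64656075 -0.01688216  0.25242699] [ 0.22973793  0.06150754 -1.54652586]
```

View pics/c4.png

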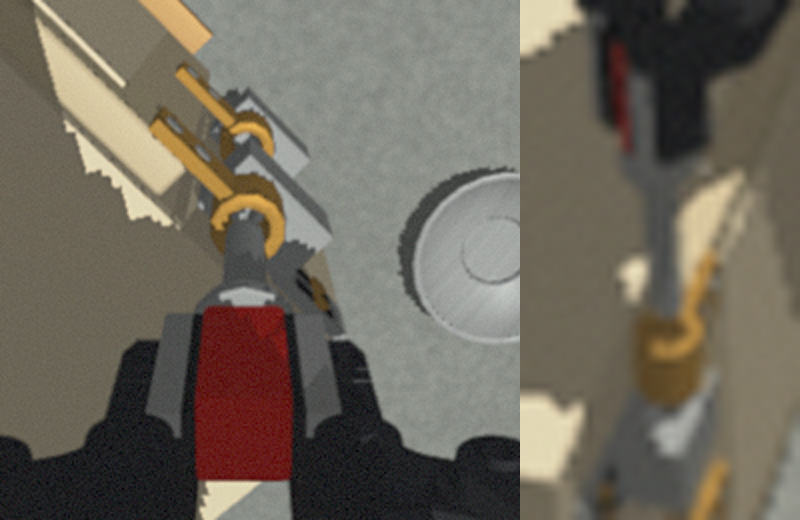

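The foot is nearly over the mouth. The wrist crop puts the mouth at (248,226) and the foot at about x=244; the scene crop puts the foot at x≈660 and the mouth at x≈670. I'll apply a small correction and lower by feel.

```bash
python3 -m jog '[[0.13,0.1,0,0],[0.13,0.1,0.2,0],[0.13,0.1,0.4,0],[0.13,0.1,0.6,0],[0.13,0.1,0.7,0],[0.13,0.1,0.8,0],[0.13,0.1,0.9,0],[0.13,0.1,0.9,0]]'
python3 -m jog '[[0,0,0.1,0],[0,0,0.2,0],[0,0,0.2,0],[0,0,0.2,0]]'
```

```text
t: 6.08
eef_pos: [0.6457, -0.0157, 0.2433]
tool_rot: [0.001, 0.111, 0.994, 0.0]
contact_force: [1.3, -0.8, -0.9]
gripper_width: 0.177
grasp_force: 60.0
t: 6.42
eef_pos: [0.6456, -0.0158, 0.2412]
tool_rot: [0.0, 0.111, 0.994, -0.0]
contact_force: [3.1, -0.3, -1.4]
gripper_width: 0.178
grasp_force: 59.9
```

It's entering the bore with no vertical force. I'll continue, stopping short of the frame face, and relieve the side load.

```bash
python3 -m jog '[[-0.05,0,0.2,0],[-0.05,0,0.4,0],[-0.05,0,0.6,0],[-0.05,0,0.8,0],[-0.05,0,1.0,0],[-0.05,0,1.2,0],[-0.05,0,1.2,0],[-0.05,0,1.2,0]]'
```

```text
t: 7.08
eef_pos: [0.6456, -0.0158, 0.2288]
tool_rot: [-0.0, 0.111, 0.994, -0.0]
contact_force: [2.4, -0.2, -2.4]
gripper_width: 0.175
grasp_force: 59.9
```

```bash
python3 -m jog '[[0,0,0.2,0],[0,0,0.4,0],[0,0,0.6,0],[0,0,0.7,0],[0,0,0.7,0],[0,0,0.7,0]]'; python3 -m jog '[[0,0,0.1,0],[0,0,0.15,0],[0,0,0.15,0],[0,0,0.15,0]]'
```

```text
t: 7.58
eef_pos: [0.6457, -0.0158, 0.222]
tool_rot: [-0.0, 0.111, 0.994, -0.0]
contact_force: [1.6, -1.5, -2.7]
gripper_width: 0.18
grasp_force: 59.8
t: 7.92
eef_pos: [0.6458, -0.0158, 0.2209]
tool_rot: [-0.0, 0.111, 0.994, -0.0]
contact_force: [0.4, -1.6, 1.3]
gripper_width: 0.18
grasp_force: 60.2
```

The foot is touching the frame face. I'll sweep towards the hinge side under light pressure.

```bash
python3 -m jog '[[-0.03,0.03,0.02,0],[-0.06,0.06,0.02,0],[-0.09,0.09,0.02,0],[-0.12,0.12,0.02,0],[-0.15,0.15,0.02,0],[-0.18,0.18,0.02,0],[-0.21,0.21,0.02,0],[-0.21,0.21,0.02,0]]'; python3 -m jog '[[-0.03,0.03,0,0],[-0.06,0.06,0,0],[-0.09,0.09,0,0],[-0.12,0.12,0,0],[-0.14,0.14,0,0],[-0.14,0.14,0,0]]'
```

```text
t: 8.58
eef_pos: [0.6473, -0.0152, 0.2208]
tool_rot: [-0.001, 0.112, 0.994, -0.001]
contact_force: [-5.0, -3.7, 7.1]
gripper_width: 0.178
grasp_force: 61.0
t: 9.08
eef_pos: [0.6491, -0.014, 0.2208]
tool_rot: [-0.001, 0.112, 0.994, -0.001]
contact_force: [-4.2, -3.5, 6.0]
gripper_width: 0.177
grasp_force: 61.0
```

```bash
for i in 1; do python3 -m jog '[[-0.03,0.03,0,0],[-0.06,0.06,0,0],[-0.08,0.08,0,0],[-0.08,0.08,0,0]]'; python3 -m jog '[[-0.03,0.03,0,0],[-0.06,0.06,0,0],[-0.08,0.08,0,0],[-0.08,0.08,0,0]]';python3 -m jog '[[-0.03,0.03,0,0],[-0.06,0.06,0,0],[-0.08,0.08,0,0],[-0.08,0.08,0,0]]'; done | grep -E 'eef|contact'
```

```text
eef_pos: [0.6501, -0.0133, 0.2207]
contact_force: [-3.6, -3.0, 6.1]
eef_pos: [0.6511, -0.0127, 0.2207]
contact_force: [-3.5, -2.8, 5.5]
eef_pos: [0.6527, -0.0117, 0.2205]
contact_force: [-0.2, -2.9, 1.4]
```

The vertical force dropped, so the bores look in line. I'll ease down.

```bash
python3 -m jog '[[0,0,0.03,0],[0,0,0.06,0],[0,0,0.09,0],[0,0,0.09,0]]'| grep -E 'eef|contact'
```

```text
eef_pos: [0.6531, -0.0112, 0.2194]
contact_force: [0.7, -2.9, -1.1]
```

```bash
python3 -m jog '[[-0.02,-0.02,0.05,0],[-0.02,-0.02,0.1,0],[-0.02,-0.02,0.15,0],[-0.02,-0.02,0.2,0],[-0.02,-0.02,0.25,0],[-0.02,-0.02,0.3,0],[-0.02,-0.02,0.3,0]]'| grep -E 'eef|contact';  python3 -m jog '[[0,0,0.1,0],[0,0,0.2,0],[0,0,0.3,0],[0,0,0.4,0],[0,0,0.5,0],[0,0,0.5,0]]'| grep -E 'eef|contact'
```

```text
eef_pos: [0.6532, -0.0113, 0.2166]
contact_force: [1.1, -2.2, -0.6]
eef_pos: [0.6531, -0.0113, 0.2115]
contact_force: [2.0, -1.5, -0.7]
```

```bash
python3 -m jog '[[0,0,0.15,0],[0,0,0.3,0],[0,0,0.45,0],[0,0,0.6,0],[0,0,0.75,0],[0,0,0.9,0],[0,0,1,0],[0,0,1,0]]'| grep -E 'eef|contact';  python3 -m jog '[[0,0,0.15,0],[0,0,0.3,0],[0,0,0.45,0],[0,0,0.6,0],[0,0,0.75,0],[0,0,0.85,0],[0,0,0.95,0],[0,0,0.95,0]]'| grep -E 'eef|contact'
```

```text
eef_pos: [0.6531, -0.0115, 0.2014]
contact_force: [2.6, -0.9, -1.5]
eef_pos: [0.6531, -0.0115, 0.192]
contact_force: [2.6, -1.8, -1.0]
```

```bash
python3 -m jog '[[0,0,0.03,0],[0,0,0.06,0],[0,0,0.09,0],[0,0,0.09,0]]'| grep -E 'eef|contact';python3 -m jog '[[0,0,0.03,0],[0,0,0.06,0],[0,0,0.06,0],[0,0,0.06,0]]'| grep -E 'eef|contact'
```

```text
eef_pos: [0.6531, -0.0116, 0.1913]
contact_force: [2.3, -2.1, 0.1]
eef_pos: [0.6531, -0.0115, 0.1909]
contact_force: [2.1, -2.0, 2.2]
```

The collar has landed. Next I'll release and lift off.

```bash
python3 -m jog '[[-0.02,-0.02,0,0],[-0.02,-0.02,0,0],[-0.02,-0.02,0,0],[-0.02,-0.02,0,0],[-0.02,-0.02,0,0],[-0.02,-0.02,0,0],[-0.02,-0.02,0,0],[-0.02,-0.02,0,0]]' -1; python3 -m jog '[[0,0,-1,0],[0,0,-3,0],[0,0,-6,0],[0,0,-9,0],[0,0,-12,0],[0,0,-12,0],[0,0,-12,0],[0,0,-12,0]]'
python3 - <<'E'
from h import *
w=snap("wrist","w5"); s=snap("scene","s5")
A=cv2.resize(w["pixels"][140:400,200:460],None,fx=2,fy=2,interpolation=cv2.INTER_CUBIC)
B=cv2.resize(s["pixels"][190:255,287:322],None,fx=8,fy=8,interpolation=cv2.INTER_CUBIC)
cv2.imwrite("pics/c5.png",np.hstack([A,B])[:,:,::-1])
h=cv2.cvtColor(w["pixels"],cv2.COLOR_RGB2HSV); m=((h[...,0]<8)|(h[...,0]>172))&(h[...,1]>150)&(h[...,2]>60)
P=np.array([dep(w,(u,v)) for v,u in zip(*np.nonzero(m))]); P=P[np.hypot(P[:,0]-.653,P[:,1]+.0115)<.03]; print(len(P),np.percentile(P[:,2],[5,50,90,98]))
E
```

```text
t: 14.17
eef_pos: [0.6531, -0.0117, 0.1907]
tool_rot: [-0.0, 0.111, 0.994, 0.0]
contact_force: [0.2, 0.1, 1.2]
gripper_width: 1.001
grasp_force: 0.0
t: 14.83
eef_pos: [0.6529, -0.0117, 0.3108]
tool_rot: [-0.0, 0.111, 0.994, 0.0]
contact_force: [0.7, 0.3, -0.5]
gripper_width: 0.995
grasp_force: 0.0
969 [0.19546293 0.22050872 0.22175191 0.2222723 ]
```

View pics/c5.png

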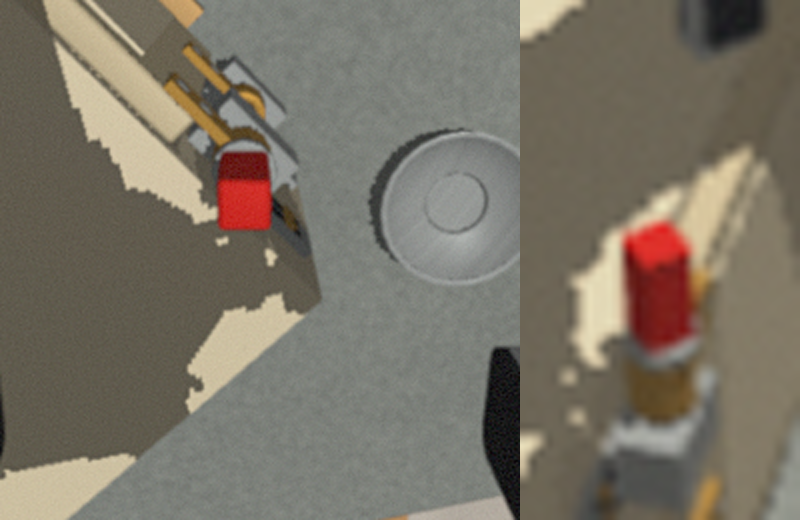

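The pin stands upright with its collar on the brass knuckle (right crop, about (660,345)). Its top is at 0.221 m, which is the height expected when fully home, and the gripper is clear.

```bash
python3 -c "
from station import bot
print(bot.hand_in())"
```

```text
the job is handed in; nothing more can be done
None
```

The red-gripped pin is through both knuckles of the top hinge with its collar seated on the upper one, released with the gripper clear; the job was handed in just after about 15 s of robot time, with no verdict returned.

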